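# Unstack the walnut blanks into their sanding nests

## Robot

A 6-joint arm with a two-finger parallel gripper is mounted at the origin on the work surface. World frame = base frame: x ahead of the robot, y to its left, z up, the work surface at z = 0. Lengths are in m, angles in rad, forces in N, time in s.
With the tool pointing down it reaches from about 0.35 to 0.95 m from the base axis. Payload 17.4 kg.
Tool frame: the origin (TCP) lies on the centre line of the jaws, within the pads' length; the fingertips stand 14 mm ahead of it and the grasp point (between the pads) lies 5 mm behind it (manip.finger_overhang is the distance from the TCP to the fingertips, in m); z points along the fingers, y is the line along which they close (so a half turn about z gives the same grasp; the last joint's range is limited). The gripper opens to 93 mm and grips with 3 to 60 N. Pads are 15 mm wide; open, the fingers measure 128 mm over their backs; the gripper's body (75 mm by 188 mm) begins 65 mm behind the grasp point.
Start: joints at [-1.207, 0.116, 1.442, -0, 1.584, -0.038], TCP at [0.264, -0.621, 0.208] pointing down, gripper open.
Joint ranges: [-2.83, 2.83], [-0.83, 2.19], [0.07, 2.5], [-1.14, 4.28], [0.01, 3], [-2.97, 2.97]. Speed limits (rad/s): [1.89, 1.89, 2.22, 3.14, 3.14, 3.14].

## Interface

Orientations are given as a unit quaternion [x, y, z, w].
In Python, from bench import manip, optics, nets gives the robot as it stands.
- The arm moves only by the shell command python3 -m handwheel 'ROWS' [OPENING]. ROWS is JSON, a list that holds one entry, the list of rows, each a list of 4 numbers: the shift along the tool's x, y, z in m, then the turn about the tool's z in rad. A call has 1 to 5 rows; each row shifts and turns the commanded pose from where the row before left it, along the tool's axes as they then stand; what a row does not reach is not made up. A row lasts 1/12 s, in which the tool goes at most 41.7 mm and 7.16 degrees, less where a joint would pass 70% of its speed; a pose out of reach is approached as far as the arm can. A call is refused whole if a number of a shift passes 0.0417 or a number of a turn 0.125, either way. A call with a gripper value outside its range is refused whole. OPENING is the opening in per cent of the stroke, from 0 (shut) to 100 (fully open), set as the call begins (- or left out, the last holds). The fingers move at their own pace and stop on an object; the grip force is fixed at half the most. Time passes only in rows, so rows that do not move let the fingers close. It gives the time, the measured TCP pose, the force, the opening and the grip force at its end, in the units of the state.
- manip.state(): the state, without advancing time (a new reading comes with each control period).
- optics.get_image(name): name is "scene" or "top"; returns a dict with "img" (480x640x3 uint8, red, green, blue), "vfov" (degrees; the focal length in pixels is half the picture's height over the tangent of half this angle, whatever the lens; pixels are square), "cx", "cy" (the principal point, pixels), "extrinsics" (4x4, takes a point from world to camera coordinates). Camera axes: x right, y up, looking along -z (the intrinsics and any distortion apply to the point x, -y, -z); pixel columns grow to the right and rows downward; lengths in m; the calibration is good to about 2 mm. A picture is of the moment at which its call begins. There is no depth.
- manip.close_job(): hands the job in; it is judged then, once.
Trained networks look in a picture, given as the dict that the camera call returned (one of the last four; its "shot" number tells which), for a name from the list of things; names that differ only in an ending like _2 or _b are one class to them, and where a whole thing is asked for, a point or a joint stands for the part that bears it (a point fixed in the world has none). Each returns a list of dicts, best first, with "score" (0 to 1); they miss things now and then, are a little off and sometimes report something else, mostly with a low value. They report only what shows in the picture. A call takes as long as a camera call. They do not tell look-alikes from the thing itself.
- nets.outline_of(picture, name): "region" (480x640 bool, what is visible of it) and "at" ([column, row] in pixels, amid what is visible of it).
The state is a dict: "time_s": time; "joint_pos": joint angles; "qd": joint speeds; "effort": joint torques, N m; "tool_pos": TCP position; "tcp_rot": TCP orientation; "ft_force": force on the tool from outside, world axes, zero at the start; "torque": the same for the moment, N m; "width": finger opening in m; "grasp_force": force on a finger pad.
Only numpy, scipy, OpenCV 4.12 (cv2) and the standard library are available. Lean on these libraries where they do the work, as an engineer would, in place of code of your own. Each camera call takes 0.05 s, during which the arm holds its last target. There are 200 camera calls.

## Task

Five walnut blanks with pale edges are piled in two stacks on the bench, and five low-rimmed sanding nests stand about, one in the outline of each blank. Take the stacks apart and lay every blank, same face up, flat on the cork floor inside the rim of the nest that matches its shape and size. Leave all five lying loose and still in their nests.

Things in the scene. Friction and masses are not known exactly. Their poses are not given: they have to be found in the camera images.
- bar: Long rectangular walnut blank, 24 mm thick: dark top face, pale 4 mm edge band and sides. 120 (x) x 52 (y) mm, about 0.1 kg. Lies on the table, under one pile. Origin: centre of its underside (z up). x runs along its length (y is the other side). Grip it at the origin across y. Start yaw within 0.25 rad of world x.
- paddle: Paddle-shaped walnut blank, 24 mm thick: dark top face, pale 4 mm edge band and sides. Blade 84 (x) x 56 (y) mm reaching from x = -54 to +30 mm, and a handle 26 mm wide (y) from x = +30 to +70 mm. About 0.09 kg. On the table under the other pile, handle away from the robot. Origin: underside, centre line, x = 0 of these figures (z up). Grip it at the origin across y. Start yaw within 0.25 rad of world x.
- disc: Round walnut blank, 24 mm thick: dark top face, pale 4 mm edge band and sides. 46 mm in diameter, about 35 g. Lies on the bar or on the paddle (underside 24 mm up), always with the pull on top of it. Origin: centre of its underside, z up. Its yaw does not matter.
- square: Square walnut blank, 24 mm thick: dark top face, pale 4 mm edge band and sides. 44 x 44 mm, about 40 g. Lies on whichever of bar and paddle the disc does not lie on (underside 24 mm up), nothing on it. Origin: centre of its underside (z up). x runs along its length (y is the other side). Its yaw lies within 0.45 rad of world x at the start.
- pull: Small narrow rectangular walnut blank, 24 mm thick: dark top face, pale 4 mm edge band and sides. 42 (x) x 20 (y) mm, about 18 g. Lies on the disc, top of the pile of three (underside 48 mm up). Origin: centre of its underside (z up). x runs along its length (y is the other side). Grip it at the origin across y. Its yaw lies within 0.75 rad of world x at the start.
- nest_bar: Fixed sanding nest, cork floor inside a low white plastic rim; floor 4 mm and rim top 10 mm above the table, rim 6 mm wide. Long rectangle for the bar: inside 136 (x) x 68 (y) mm, 8 mm loose all round. Origin on its underside, at the table top; a seated blank's origin lies 4 mm straight above it with the axes parallel; x as for the blank. Its yaw is within 0.25 rad of world x.
- nest_paddle: Fixed sanding nest, cork floor inside a low white plastic rim; floor 4 mm and rim top 10 mm above the table, rim 6 mm wide. Paddle-shaped outline, for the paddle, 8 mm loose all round: wide part inside 72 mm (y), handle channel 42 mm (y) pointing away from the robot (+x). Origin on its underside, at the table top; a seated blank's origin lies 4 mm straight above it with the axes parallel; x as for the blank. Its yaw is within 0.25 rad of world x.
- nest_disc: Fixed sanding nest, cork floor inside a low white plastic rim; floor 4 mm and rim top 10 mm above the table, rim 6 mm wide. Round, for the disc: inside diameter 62 mm, 8 mm loose all round. Origin on its underside, at the table top; a seated blank's origin lies 4 mm straight above it with the axes parallel; x as for the blank.
- nest_square: Fixed sanding nest, cork floor inside a low white plastic rim; floor 4 mm and rim top 10 mm above the table, rim 6 mm wide. Square, for the square: inside 60 x 60 mm, 8 mm loose all round. Origin on its underside, at the table top; a seated blank's origin lies 4 mm straight above it with the axes parallel; x as for the blank. Its yaw is within 0.25 rad of world x.
- nest_pull: Fixed sanding nest, cork floor inside a low white plastic rim; floor 4 mm and rim top 10 mm above the table, rim 6 mm wide. Small rectangle for the pull: inside 58 (x) x 36 (y) mm, 8 mm loose all round. Origin on its underside, at the table top; a seated blank's origin lies 4 mm straight above it with the axes parallel; x as for the blank. Its yaw is within 0.25 rad of world x.
Things that resemble listed ones, but are neither listed nor needed, are in the scene too. Leave any green or red look-alike of the disc alone. Leave any green or red look-alike of the nest_square alone.

How it is judged:
At the end, for the whole second after the job is handed in: Each of the five blanks lies in its own nest: origin within 14 mm of the nest's sideways, underside on the cork floor (2 to 6.5 mm above the nest's underside, so not propped on the rim), tilted less than 0.06 rad with its face up and at rest (under 10 mm/s and 0.1 rad/s) (horizontal distance between bar and nest_bar below 0.014 m and z of bar in the frame of nest_bar between 0.002 and 0.0065 m and angle between each of bar, paddle, disc, square, pull's own z axis and vertical below 0.06 rad and linear speed of each of bar, paddle, disc, square, pull below 0.01 m/s and angular speed of each of bar, paddle, disc, square, pull below 0.1 rad/s and horizontal distance between paddle and nest_paddle below 0.014 m and z of paddle in the frame of nest_paddle between 0.002 and 0.0065 m and horizontal distance between disc and nest_disc below 0.014 m and z of disc in the frame of nest_disc between 0.002 and 0.0065 m and horizontal distance between square and nest_square below 0.014 m and z of square in the frame of nest_square between 0.002 and 0.0065 m and horizontal distance between pull and nest_pull below 0.014 m and z of pull in the frame of nest_pull between 0.002 and 0.0065 m); the robot touches nothing.
It also fails if it takes over 141 s, if anything falls off the work surface, if the arm or the gripper's body presses on something with over 40 N, if the wrist force passes 120 N, or if a joint passes its speed limit or range.

## Working session

There is one attempt and no reset: what is moved stays moved. The work goes in short steps, Python scripts to look and compute and a shell command to move; the robot and the scene stay as the last step left them, time stands still between calls to the robot, and variables do not carry over. Pictures are saved under pics/ and viewed, at most 14 in all, crops included, and the job is handed in when it is done.

```bash
ls; mkdir -p pics; cat > h.py <<'E'
import numpy as np, cv2
from bench import manip, optics, nets
from scipy.spatial.transform import Rotation as R
def cam(p):
    f=240/np.tan(np.radians(p["vfov"])/2); return f,p["cx"],p["cy"],np.array(p["extrinsics"])
def ray(p,uv,z):
    f,cx,cy,E=cam(p); d=np.array([(uv[0]-cx)/f,-(uv[1]-cy)/f,-1]); Rm=E[:3,:3]
    o=-Rm.T@E[:3,3]; w=Rm.T@d; return o+w*(z-o[2])/w[2]
def proj(p,X):
    f,cx,cy,E=cam(p); c=E[:3,:3]@np.array(X)+E[:3,3]; return np.array([cx+f*c[0]/-c[2],cy-f*c[1]/-c[2]])
def save(img,n): cv2.imwrite("pics/"+n,cv2.cvtColor(img,cv2.COLOR_RGB2BGR))
E
python3 - <<'E'
from h import *
for n in("top","scene"):
    p=optics.get_image(n); save(p["img"],n+"1.png")
    print({k:v for k,v in p.items() if k!="img"})
    for t in "bar paddle disc square pull nest_bar nest_paddle nest_disc nest_square nest_pull".split():
        for r in nets.outline_of(p,t)[:4]:
            print(n,t,round(r["score"],2),r["at"],r["region"].sum(),ray(p,r["at"],0.01).round(3))
s=manip.state();print(s);print(R.from_quat(s["tcp_rot"]).as_matrix().round(3))
E
```

```text
pics
{'vfov': 53.38657085812495, 'cx': 318.7020068488308, 'cy': 242.22955360762933, 'extrinsics': array([[-0.01528287, -0.99985118, -0.00800288, -0.00523049],
       [ 0.98754025, -0.01634746,  0.15651524, -0.56950786],
       [-0.15662277, -0.00551117,  0.98764312, -1.00901641],
       [ 0.        ,  0.        ,  0.        ,  1.        ]]), 'shot': 1}
top bar 0.69 [379.2, 288.8] 960 [ 0.467 -0.148  0.01 ]
top paddle 0.93 [175.4, 240.8] 737 [0.584 0.314 0.01 ]
top paddle 0.19 [247.3, 300.3] 882 [0.446 0.148 0.01 ]
top disc 0.77 [411.4, 252.3] 344 [ 0.548 -0.224  0.01 ]
top disc 0.57 [384.9, 285.7] 887 [ 0.474 -0.161  0.01 ]
top disc 0.49 [377.2, 296.3] 105 [ 0.45  -0.143  0.01 ]
top square 0.71 [169.9, 225.0] 472 [0.621 0.328 0.01 ]
top pull 0.47 [385.0, 295.4] 211 [ 0.452 -0.161  0.01 ]
top nest_bar 0.76 [453.6, 314.4] 2407 [ 0.407 -0.312  0.01 ]
top nest_paddle 0.7 [314.5, 288.2] 2294 [ 0.47  -0.003  0.01 ]
top nest_disc 0.69 [246.0, 302.9] 870 [0.44  0.151 0.01 ]
top nest_disc 0.53 [378.3, 297.4] 154 [ 0.448 -0.146  0.01 ]
top nest_square 0.81 [292.3, 148.5] 889 [0.799 0.045 0.01 
[... 1874 characters left out ...]
  4.51572604e-06,
        1.58397665e+00, -3.77986368e-02]), 'qd': array([ 1.35195035e-04, -7.27892774e-04,  1.47229189e-03,  1.01972341e-03,
        1.22405810e-04, -5.06708811e-05]), 'effort': array([ 3.38594618e-03, -7.21032715e+01, -6.22748494e+01,  7.83179817e-02,
        1.83305849e-02, -7.10768063e-05]), 'tool_pos': array([ 0.26394748, -0.62126479,  0.20822749]), 'tcp_rot': array([ 9.79891544e-01,  1.99530852e-01,  1.21265721e-06, -6.53553255e-06]), 'ft_force': array([ 0.64856402,  0.23036245, -0.26196618]), 'torque': array([ 0.01851583, -0.01173111, -0.00597073]), 'grasp_force': 0.0, 'width': 0.0930497317209273}
[[ 0.92   0.391 -0.   ]
 [ 0.391 -0.92   0.   ]
 [ 0.    -0.    -1.   ]]
```

```bash
python3 - <<'E'
from h import *
a=cv2.imread("pics/top1.png");a=a[120:390,130:490];cv2.imwrite("pics/t1z.png",cv2.resize(a,(800,600),interpolation=cv2.INTER_CUBIC))
a=cv2.imread("pics/scene1.png");a=a[150:480,130:530];cv2.imwrite("pics/s1z.png",cv2.resize(a,(720,594),interpolation=cv2.INTER_CUBIC))
E
```

```text
(no output)
```

View pics/t1z.png

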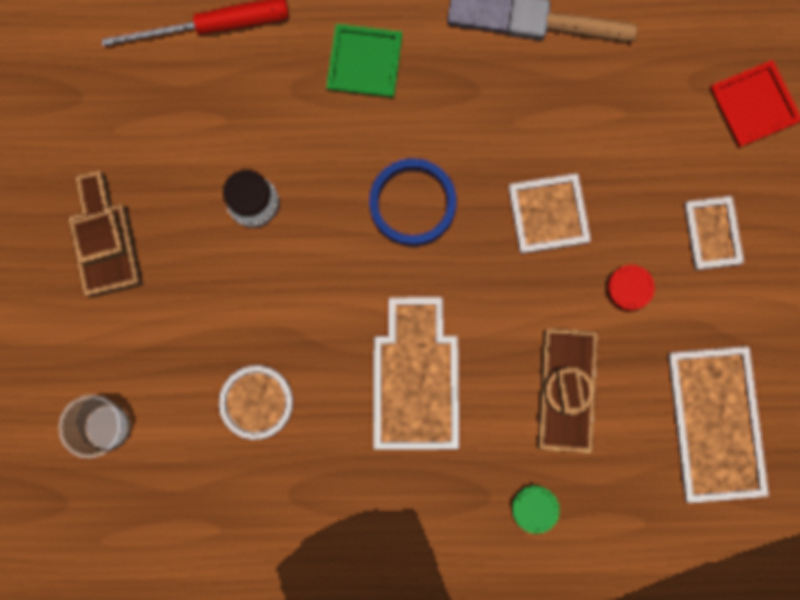

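View pics/s1z.png

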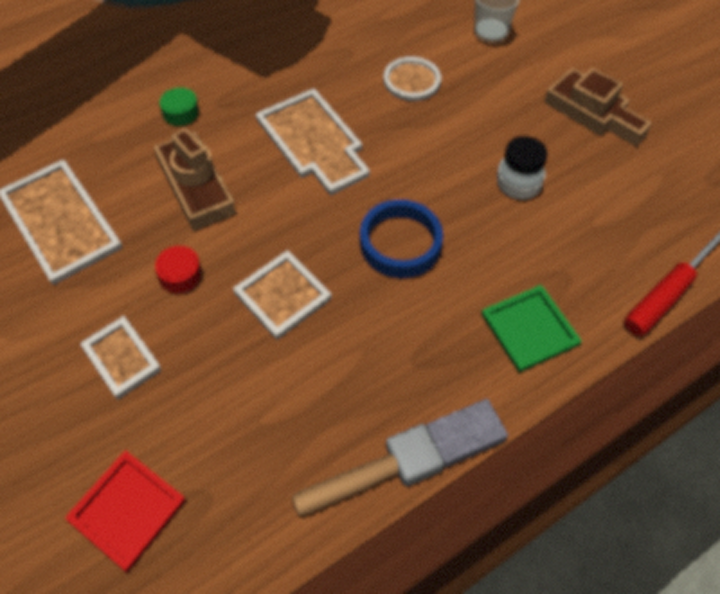

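The only cork-floored square nest is the white one at top px (377,216). The green one at (294,147) and the red one at (469,167) are look-alikes. The wooden disc is in the pile on the bar at (386,295); the red disc (414,249) and green disc (371,349) are to be left alone. The square sits on the paddle at (174,226). Next I'll measure the nests by their white rims and enlarge the piles.

```bash
cat > rims.py <<'E'
from h import *
p=optics.get_image("top"); im=p["img"]; hsv=cv2.cvtColor(im,cv2.COLOR_RGB2HSV)
m=((hsv[...,1]<90)&(hsv[...,2]>130)).astype(np.uint8)
cs,_=cv2.findContours(m,cv2.RETR_EXTERNAL,cv2.CHAIN_APPROX_NONE)
for c in cs:
    if cv2.contourArea(c)<350: continue
    W=np.array([ray(p,q,0.010)[:2] for q in c[:,0]]).astype(np.float32)*1000
    (x,y),(w,h),a=cv2.minAreaRect(W); print("rect c",round(x,1),round(y,1),"size",round(w,1),round(h,1),"ang",round(a,1),"px",c[:,0].mean(0).round())
u=im[180:265,150:205]; v=im[255:335,355:415]
save(np.hstack([cv2.resize(u,(385,595),interpolation=cv2.INTER_CUBIC),cv2.resize(v,(415,595),interpolation=cv2.INTER_CUBIC)]),"piles.png")
E
python3 rims.py
```

```text
rect c 445.6 154.2 size 73.7 71.9 ang 44.8 px [245. 301.]
rect c 416.7 -310.5 size 149.9 82.2 ang 3.8 px [453. 311.]
rect c 472.7 -8.5 size 85.1 150.7 ang 89.5 px [317. 289.]
rect c 611.6 -318.0 size 72.2 49.7 ang 6.3 px [451. 224.]
rect c 635.0 -148.7 size 74.6 74.2 ang 8.3 px [377. 216.]
rect c 1016.5 -617.6 size 357.8 162.8 ang 79.8 px [561.  55.]
rect c 1031.9 641.5 size 146.9 271.2 ang 37.5 px [48. 58.]
rect c 1085.8 -99.5 size 188.9 652.6 ang 0.4 px [347.  37.]
```

View pics/piles.png

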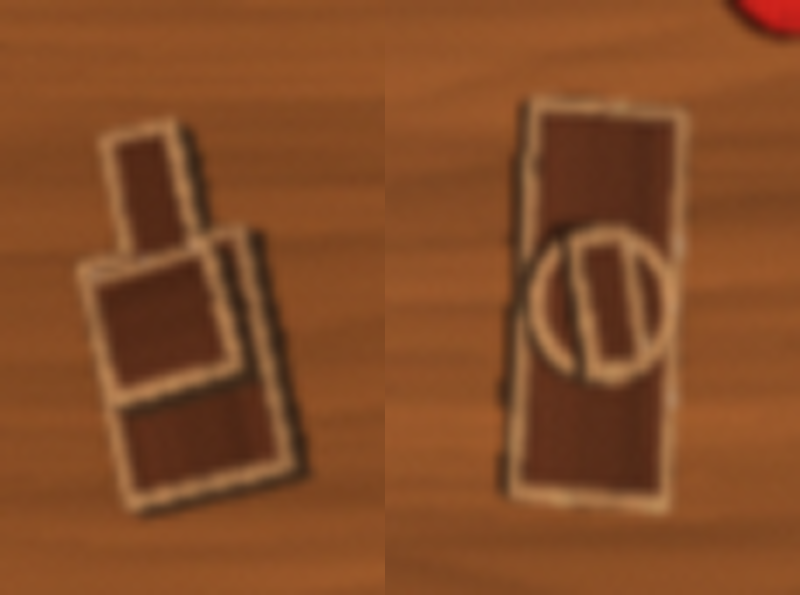

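```bash
python3 - <<'E'
from h import *
p=optics.get_image("top")
L=lambda q:(150+q[0]/7-.5,180+q[1]/7-.5); Rr=lambda q:(355+(q[0]-385)/6.917-.5,255+q[1]/7.4375-.5)
def f(n,fn,pts,z):
    W=np.array([ray(p,fn(q),z)[:2]*1000 for q in pts]); e=np.roll(W,-1,0)-W
    print(n,W.round(0).tolist(),"mean",W.mean(0).round(1),"edges",np.hypot(*e.T).round(0),"ang",np.degrees(np.arctan2(e[:,1],e[:,0])).round(1))
f("paddle",L,[(98,140),(178,118),(297,470),(130,508)],.024)
f("square",L,[(78,268),(205,245),(240,365),(117,403)],.048)
f("bar",Rr,[(530,98),(688,110),(668,508),(510,495)],.024)
f("disc",Rr,[(525,306),(603,228),(680,306),(603,383)],.048)
f("pull",Rr,[(572,240),(632,232),(650,365),(588,375)],.072)
E
```

```text
paddle [[678.0, 340.0], [685.0, 314.0], [567.0, 272.0], [556.0, 325.0]] mean [621.3 312.6] edges [ 27. 125.  55. 123.] ang [ -75.  -160.2  102.1    6.9]
square [[630.0, 337.0], [637.0, 296.0], [598.0, 284.0], [586.0, 323.0]] mean [612.4 309.8] edges [41. 41. 40. 46.] ang [ -80.4 -162.5  106.7   17.7]
bar [[513.0, -140.0], [509.0, -191.0], [391.0, -179.0], [396.0, -130.0]] mean [ 452.2 -159.9] edges [ 51. 118.  50. 118.] ang [-95.  174.6  84.8  -5. ]
disc [[450.0, -134.0], [472.0, -159.0], [449.0, -182.0], [427.0, -157.0]] mean [ 449.7 -157.9] edges [34. 33. 33. 33.] ang [ -48.6 -134.8  131.3   46.2]
pull [[467.0, -146.0], [469.0, -164.0], [432.0, -168.0], [429.0, -149.0]] mean [ 449.4 -157.1] edges [19. 38. 19. 38.] ang [ -83.9 -173.9   97.6    5.2]
```

```bash
cat > plan.py <<'E'
import sys; from h import *
x,y,z,yaw=map(float,sys.argv[1:5])   # mm, deg
s=manip.state(); M=R.from_quat(s["tcp_rot"]).as_matrix(); cur=np.degrees(np.arctan2(M[1,0],M[0,0]))
t=np.radians(cur-((yaw-cur+90)%180-90+cur)); y2=np.radians(cur)-t
d=np.array([x,y,z])/1000-s["tool_pos"]
T=np.array([[np.cos(y2),np.sin(y2)],[np.sin(y2),-np.cos(y2)]])
sx,sy=T.T@d[:2]
print("pos",(s["tool_pos"]*1000).round(1),"yaw",round(cur,1),"tilt",M[2].round(3),"w",round(s["width"]*1000,1),"gf",round(s["grasp_force"],1),"f",s["ft_force"].round(1),"t",s["time_s"])
print("turn",round(t,3),"shift",round(sx,4),round(sy,4),round(-d[2],4))
E
python3 plan.py 449.5 -157 150 6
```

```text
pos [ 264.  -621.2  208.2] yaw 23.0 tilt [ 0. -0. -1.] w 92.9 gf 0.0 f [0.7 0.3 0.4] t 1.2
turn 0.297 shift 0.233 -0.4423 0.0582
```

```bash
H="python3 -m handwheel"
$H '[[[0,0,0,0.099],[0,0,0,0.099],[0,0,0,0.099],[0.0155,-0.0295,0,0],[0.0155,-0.0295,0,0]]]' 100
$H '[[[0.0155,-0.0295,0,0],[0.0155,-0.0295,0,0],[0.0155,-0.0295,0,0],[0.0155,-0.0295,0,0],[0.0155,-0.0295,0,0]]]' >/dev/null
$H '[[[0.0155,-0.0295,0,0],[0.0155,-0.0295,0.01,0],[0.0155,-0.0295,0.01,0],[0.0155,-0.0295,0.01,0],[0.0155,-0.0295,0.01,0]]]' >/dev/null
$H '[[[0.0155,-0.0295,0.01,0],[0.0155,-0.0295,0,0],[0.0155,-0.0295,0,0],[0,0,0,0],[0,0,0,0]]]' >/dev/null
python3 plan.py 449.5 -157 70 6
python3 - <<'E'
from h import *
p=optics.get_image("scene"); im=p["img"][180:300,170:330]; save(cv2.resize(im,(800,600),interpolation=cv2.INTER_CUBIC),"a1.png")
q=proj(p,[.4495,-.157,.072]);print(q,(q-[170,180])*5)
E
```

```text
time_s: 1.62
tool_pos: [0.2882, -0.5592, 0.2074]
tcp_rot: [0.999, 0.051, -0.0, -0.0]
ft_force: [-0.1, 0.7, 0.2]
width: 0.0931
grasp_force: 0.0
pos [ 449.3 -155.7  158.4] yaw 6.2 tilt [ 0.  0. -1.] w 93.0 gf 0.0 f [-0.3 -1.5 -0.3] t 2.8667
turn 0.003 shift 0.0001 0.0013 0.0884
[233.65591285 228.21523552] [318.27956427 241.0761776 ]
```

View pics/a1.png

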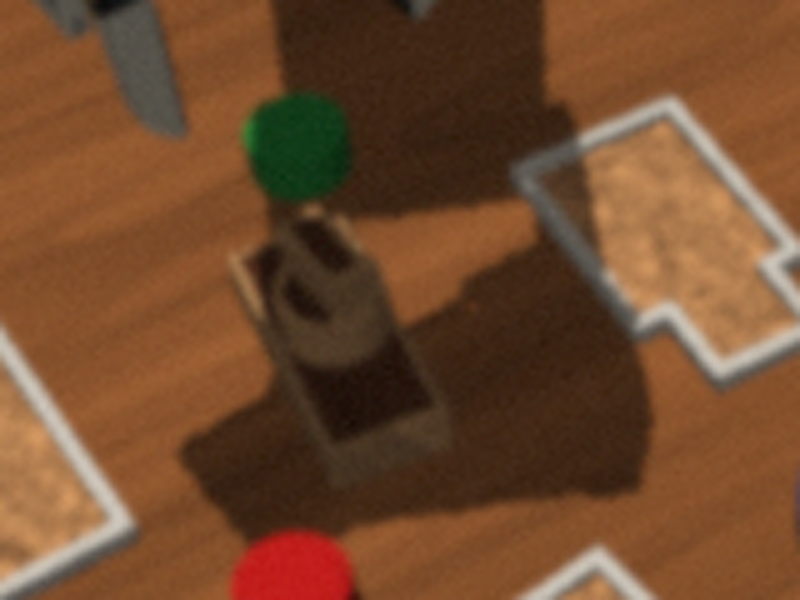

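The pull's top centre shows at crop (322,246), against a predicted (318,241), so the measurement agrees to about 1 mm. I'll grasp it.

```bash
H="python3 -m handwheel"
$H '[[[0,0.001,0.022,0],[0,0,0.022,0],[0,0,0.022,0],[0,0,0.016,0],[0,0,0.006,0]]]' 60 
$H '[[[0,0,0,0],[0,0,0,0],[0,0,0,0],[0,0,0,0],[0,0,0,0]]]' 0 >/dev/null
$H '[[[0,0,0,0],[0,0,0,0],[0,0,0,0],[0,0,0,0],[0,0,0,0]]]' >/dev/null
python3 plan.py 611.6 -318 140 6.3
```

```text
time_s: 3.33
tool_pos: [0.4476, -0.1587, 0.0678]
tcp_rot: [0.999, 0.052, -0.001, -0.001]
ft_force: [0.5, 0.3, -0.7]
width: 0.0642
grasp_force: 0.0
pos [ 449.  -157.8   70.2] yaw 6.0 tilt [-0. -0. -1.] w 1.2 gf 0.0 f [-0.   0.7  0.5] t 4.1667
turn -0.005 shift 0.144 0.177 -0.0698
```

```bash

python3 - <<'E'
from h import *
p=optics.get_image("scene"); im=p["img"][180:300,170:330]; save(cv2.resize(im,(800,600),interpolation=cv2.INTER_CUBIC),"a2.png")
q=proj(p,[.449,-.158,.056]);print((q-[170,180])*5)
E
```

```text
[321.20684901 268.13082945]
```

View pics/a2.png

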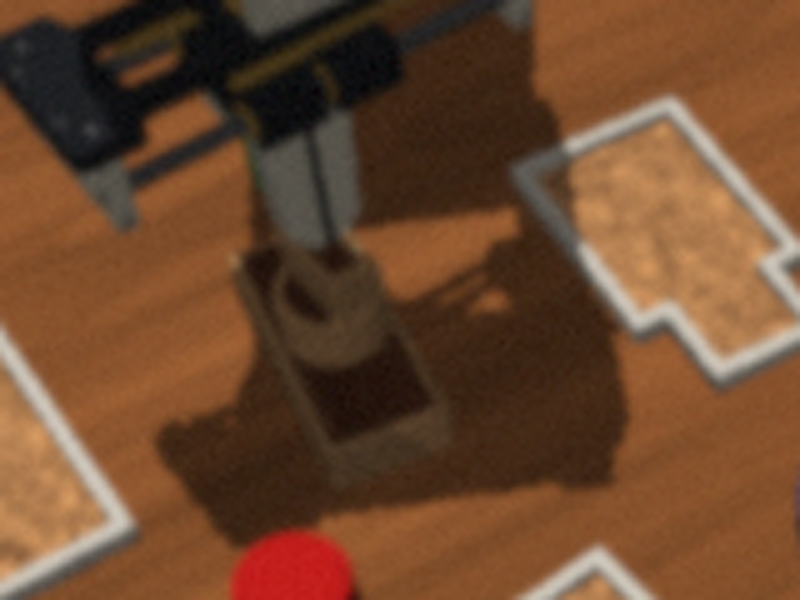

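```bash

python3 - <<'E'
from h import *
print(manip.finger_overhang,[a for a in dir(manip) if a[0]!="_"]); s=manip.state(); print(s["tool_pos"],s["width"])
for n in ("scene","top"):
    p=optics.get_image(n)
    for z in(.056,.072,.09): print(n,z,proj(p,[.449,-.158,z]).round(1), (proj(p,[.449,-.158,z])-[170,180])*5)
im=p["img"][225:345,315:475]; save(cv2.resize(im,(800,600),interpolation=cv2.INTER_CUBIC),"a3.png")
E
```

```text
0.014 ['IKError', 'close_job', 'finger_overhang', 'state']
[ 0.44901817 -0.1578312   0.07025772] 0.00022657713768171634
scene 0.056 [234.2 233.6] [321.20684901 268.13082945]
scene 0.072 [233.1 228.3] [315.43005692 241.30163839]
scene 0.09 [231.7 222.1] [308.74417585 210.25035976]
top 0.056 [386.6 295.8] [1082.75438181  578.82479305]
top 0.072 [387.6 295.4] [1087.77269085  577.09075752]
top 0.09 [388.7 295. ] [1093.60986287  575.0737706 ]
```

View pics/a3.png

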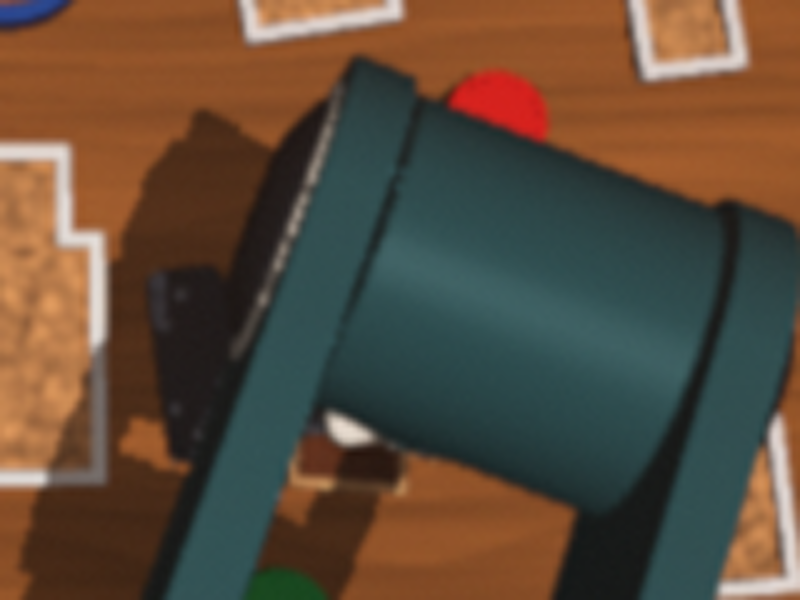

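```bash
python3 - <<'E'
from h import *
p=optics.get_image("scene")
# a1: TCP .4493,-.1557,.1584 yaw 6.2; tip of right finger seen at crop (150..187,135)
for z in(.144,.154,.164,.174):
    print(z,[((proj(p,[.4493+.1045*w+ .9945*dx,-.1557-.9945*w+.1045*dx,z])-[170,180])*5).round(0) for w in(.0465,.064) for dx in(-.0075,.0075)])
print("closed");
for z in(.056,.066,.076,.086):
    print(z,[((proj(p,[.449+dx,-.158,z])-[170,180])*5).round(0) for dx in(-.0075,.0075)])
s=manip.state();print(s["joint_pos"].round(4))
E
```

```text
0.144 [array([173., 154.]), array([193., 177.]), array([130., 176.]), array([150., 199.])]
0.154 [array([168., 135.]), array([188., 158.]), array([124., 156.]), array([145., 180.])]
0.164 [array([162., 115.]), array([183., 138.]), array([118., 137.]), array([139., 160.])]
0.174 [array([157.,  95.]), array([178., 118.]), array([113., 117.]), array([133., 140.])]
closed
0.056 [array([313., 256.]), array([329., 280.])]
0.066 [array([309., 240.]), array([326., 263.])]
0.076 [array([306., 223.]), array([322., 246.])]
0.086 [array([302., 205.]), array([319., 229.])]
[-0.3916 -0.2593  2.0232 -0.      1.3777  1.0743]
```

Both shots show the fingertips about 20 mm higher than the readings imply: the tips are at about TCP z + 6 mm, where I expected −14 mm. The fingers therefore closed just above the pull without touching it. I'll raise, open to a width that straddles the disc either way, and go 20 mm lower with force readings.

```bash
H="python3 -m handwheel"
$H '[[[0,0,-0.02,0],[0,0,0,0],[0,0,0,0],[0,0,0,0],[0,0,0,0]]]' 65 >/dev/null
$H '[[[0,0,0.01,0],[0,0,0.01,0],[0,0,0.01,0],[0,0,0.006,0],[0,0,0.004,0]]]' 65
$H '[[[0,0,0,0],[0,0,0,0],[0,0,0,0],[0,0,0,0],[0,0,0,0]]]' 0 >/dev/null
$H '[[[0,0,0,0],[0,0,0,0],[0,0,0,0],[0,0,0,0],[0,0,0,0]]]' >/dev/null
python3 plan.py 611.6 -318 140 6.3
```

```text
time_s: 5.2
tool_pos: [0.4484, -0.1576, 0.0485]
tcp_rot: [0.999, 0.052, -0.001, -0.0]
ft_force: [0.1, -0.2, -0.3]
width: 0.0593
grasp_force: 0.0
pos [ 449.1 -157.9   50.4] yaw 6.0 tilt [ 0.  0. -1.] w 19.9 gf 30.0 f [-1.1 -0.3  2.4] t 6.0333
turn -0.005 shift 0.144 0.177 -0.0896
```

Width is 19.9 mm at 30 N, so the pull is held. Working rule from here: grip and release with the z reading at about the blank's underside + 2 mm.

```bash
H="python3 -m handwheel"
$H '[[[0,0,-0.015,0],[0,0,-0.025,0],[0,0,-0.025,0],[0,0,-0.025,0],[0.018,0.022,0,0]]]' >/dev/null
$H '[[[0.018,0.022,0,0],[0.018,0.022,0,0],[0.018,0.022,0,0],[0.018,0.022,0,0],[0.018,0.022,0,0]]]' >/dev/null
$H '[[[0.018,0.022,0,0],[0.018,0.023,0,0],[0,0,0,0],[0,0,0,0],[0,0,0,0]]]' >/dev/null
python3 plan.py 611.6 -318 7.5 6.3
python3 - <<'E'
from h import *
p=optics.get_image("scene"); im=p["img"][220:400,130:370]; save(cv2.resize(im,(800,600),interpolation=cv2.INTER_CUBIC),"a4.png")
E
```

```text
pos [ 610.4 -318.5  139.7] yaw 6.0 tilt [-0.001 -0.001 -1.   ] w 19.5 gf 30.0 f [-0.5 -0.6 -0.2] t 7.2833
turn -0.005 shift 0.0013 -0.0003 0.1322
```

View pics/a4.png

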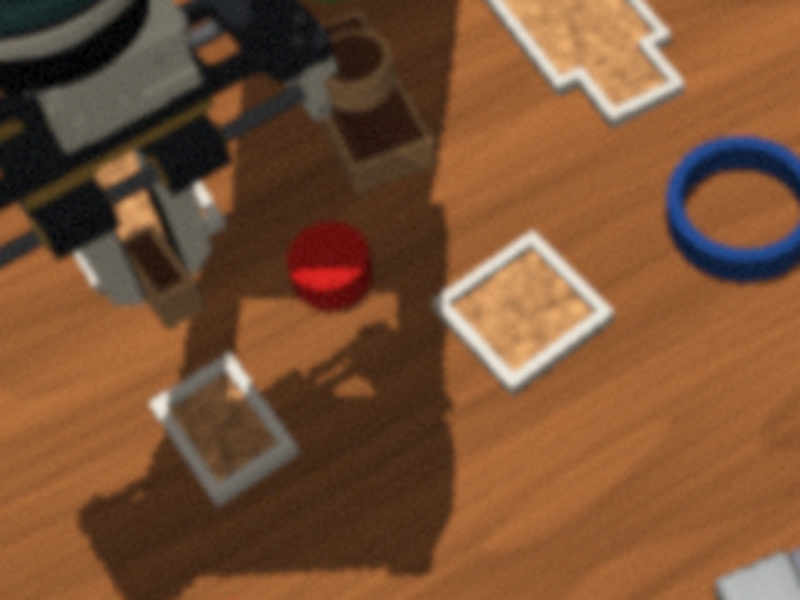

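The pull hangs level in the jaws at crop (160,280), and the disc is still in place on the bar. Next I'll lower and release.

```bash
H="python3 -m handwheel"
$H '[[[0.001,0,0.025,0],[0,0,0.03,0],[0,0,0.03,0],[0,0,0.025,0],[0,0,0.01,0]]]' >/dev/null
$H '[[[0,0,0.006,0],[0,0,0.004,0],[0,0,0.002,0],[0,0,0,0],[0,0,0,0]]]'
$H '[[[0,0,0,0],[0,0,0,0],[0,0,0,0],[0,0,0,0],[0,0,0,0]]]' 45
$H '[[[0,0,-0.01,0],[0,0,-0.03,0],[0,0,-0.03,0],[0,0,-0.03,0],[0,0,0,0]]]' 65 >/dev/null
python3 plan.py 450 -158 110 6
```

```text
time_s: 8.17
tool_pos: [0.6122, -0.319, 0.0096]
tcp_rot: [0.999, 0.052, 0.001, 0.0]
ft_force: [-0.3, 0.7, 1.2]
width: 0.0195
grasp_force: 30.0
time_s: 8.58
tool_pos: [0.6118, -0.3187, 0.0083]
tcp_rot: [0.999, 0.052, 0.0, -0.0]
ft_force: [0.4, -0.9, 0.4]
width: 0.0415
grasp_force: 0.0
pos [ 613.8 -319.8  116.2] yaw 6.0 tilt [ 0.007  0.005 -1.   ] w 60.1 gf 0.0 f [0.6 0.2 0.9] t 9.0
turn 0.0 shift -0.1459 -0.1781 0.0062
```

```bash
H="python3 -m handwheel"
$H '[[[-0.018,-0.022,0,0],[-0.018,-0.022,0,0],[-0.018,-0.022,0,0],[-0.018,-0.022,0,0],[-0.018,-0.022,0,0]]]' 75 >/dev/null
$H '[[[-0.018,-0.022,0,0],[-0.018,-0.022,0,0],[-0.018,-0.022,0,0],[0,0,0,0],[0,0,0,0]]]' >/dev/null
python3 plan.py 450 -158 26 6
python3 - <<'E'
from h import *
p=optics.get_image("scene"); a=p["img"][315:385,150:245];b=p["img"][195:280,180:300]; save(np.hstack([cv2.resize(a,(400,400),interpolation=cv2.INTER_CUBIC),cv2.resize(b,(400,400),interpolation=cv2.INTER_CUBIC)]),"a5.png")
for q in([.6116,-.318,.028],):print((proj(p,q)-[150,315])*[400/95,400/70])
print((proj(p,[.45,-.158,.048])-[180,195])*[400/120,400/85]+[400,0])
E
```

```text
pos [ 449.9 -158.3  109.3] yaw 6.1 tilt [ 0.002  0.001 -1.   ] w 69.9 gf 0.0 f [ 0.2 -0.5  1.2] t 9.8333
turn 0.001 shift 0.0001 -0.0003 0.0833
[183.19656211 148.81334866]
[583.41518371 195.62513954]
```

View pics/a5.png

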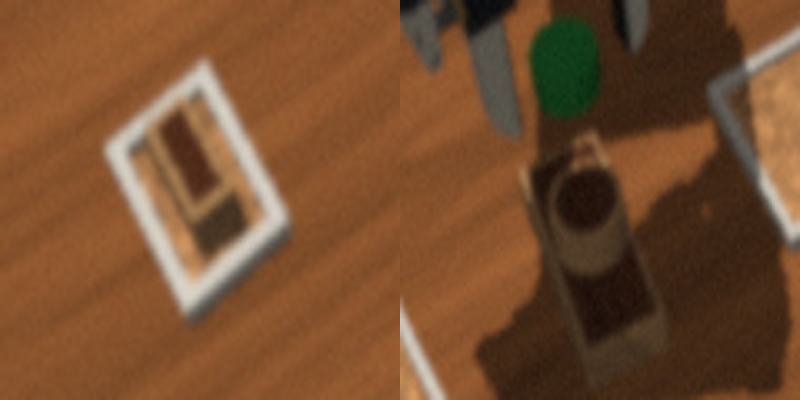

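The pull lies flat inside its nest rim, with its top at (188,160) against a predicted (183,149). The disc's top is at (587,200), as predicted. I'll take the disc.

```bash
H="python3 -m handwheel"
$H '[[[0,0,0.025,0],[0,0,0.025,0],[0,0,0.02,0],[0,0,0.009,0],[0,0,0.004,0]]]' >/dev/null
$H '[[[0,0,0,0],[0,0,0,0],[0,0,0,0],[0,0,0,0],[0,0,0,0]]]' 0 >/dev/null
$H '[[[0,0,0,0],[0,0,0,0],[0,0,0,0],[0,0,0,0],[0,0,0,0]]]'
$H '[[[0,0,-0.01,0],[0,0,-0.025,0],[0,0,-0.03,0],[0,0,-0.03,0],[0,0,0,0]]]' >/dev/null
python3 plan.py 445.6 154.2 7.5 6
```

```text
time_s: 11.13
tool_pos: [0.4506, -0.159, 0.0262]
tcp_rot: [0.999, 0.052, 0.001, 0.0]
ft_force: [0.0, 0.2, 6.1]
width: 0.0441
grasp_force: 30.0
pos [ 452.  -159.5  126.9] yaw 6.0 tilt [ 0.007  0.004 -1.   ] w 43.9 gf 30.0 f [1.5 0.4 1.1] t 11.55
turn 0.0 shift 0.0264 -0.3126 0.1194
```

```bash
H="python3 -m handwheel"
$H '[[[0.003,-0.02,0,0],[0.003,-0.03,0,0],[0.003,-0.03,0,0],[0.003,-0.03,0,0],[0.003,-0.03,0,0]]]' >/dev/null
$H '[[[0.003,-0.03,0,0],[0.003,-0.03,0,0],[0.003,-0.03,0,0],[0.002,-0.03,0,0],[0,-0.03,0,0]]]' >/dev/null
$H '[[[0,-0.022,0,0],[0,0,0,0],[0,0,0,0]]]' >/dev/null
python3 plan.py 445.6 154.2 7.5 6
python3 - <<'E'
from h import *
p=optics.get_image("scene"); im=p["img"][100:280,260:500]; save(cv2.resize(im,(800,600),interpolation=cv2.INTER_CUBIC),"a6.png")
s=manip.state()["tool_pos"]; print((proj(p,s+[0,0,.0215])-[260,100])*3.333)
E
```

```text
pos [443.  155.  120.4] yaw 6.1 tilt [-0.  0. -1.] w 44.2 gf 30.0 f [-0.   0.1  0.7] t 12.6333
turn 0.002 shift 0.0025 0.0011 0.1129
[338.40699086 150.32323567]
```

View pics/a6.png

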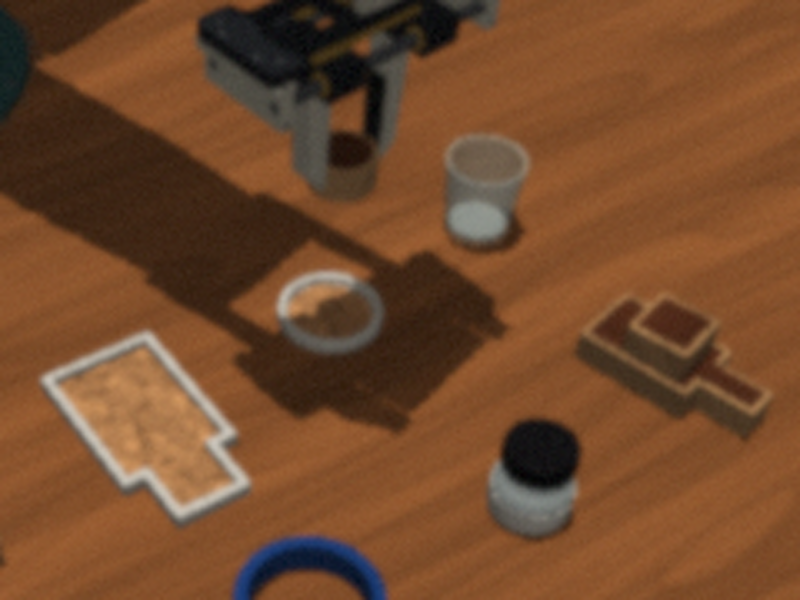

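The disc is held level at (345,150) above its nest at (331,312), within a few mm of prediction. The glass at (480,190) is clear. Next I'll lower it.

```bash
H="python3 -m handwheel"
$H '[[[0.001,0.003,0.02,0],[0,0,0.03,0],[0,0,0.025,0],[0,0,0.02,0],[0,0,0.009,0]]]' >/dev/null
$H '[[[0,0,0.005,0],[0,0,0.003,0],[0,0,0.001,0],[0,0,0,0],[0,0,0,0]]]'
$H '[[[0,0,0,0],[0,0,0,0],[0,0,0,0],[0,0,0,0],[0,0,0,0]]]' 65
$H '[[[0,0,-0.01,0],[0,0,-0.03,0],[0,0,-0.03,0],[0,0,-0.03,0],[0,0,0,0]]]' 100 >/dev/null
python3 plan.py 452 -160 100 -5
```

```text
time_s: 13.52
tool_pos: [0.4452, 0.1515, 0.0082]
tcp_rot: [0.999, 0.052, 0.001, -0.0]
ft_force: [1.1, 0.2, -0.3]
width: 0.0445
grasp_force: 30.0
time_s: 13.93
tool_pos: [0.4447, 0.1514, 0.0074]
tcp_rot: [0.999, 0.052, 0.0, -0.0]
ft_force: [0.4, -0.2, 0.4]
width: 0.0606
grasp_force: 0.0
pos [446.8 152.  114. ] yaw 6.0 tilt [ 0.008 -0.001 -1.   ] w 89.3 gf 0.0 f [-0.1  0.5  1.5] t 14.35
turn 0.192 shift 0.0324 0.3103 0.014
```

Next the bar: I'll move over it and check both it and the disc from the picture.

```bash
H="python3 -m handwheel"
$H '[[[0,0,0,0.096],[0,0,0,0.096],[0.003,0.03,0,0],[0.003,0.03,0,0],[0.003,0.03,0,0]]]' >/dev/null
$H '[[[0.003,0.03,0,0],[0.003,0.03,0,0],[0.003,0.03,0,0],[0.003,0.03,0,0],[0.003,0.03,0,0]]]' >/dev/null
$H '[[[0.004,0.03,0,0],[0.004,0.03,0,0],[0,0.01,0,0],[0,0,0,0],[0,0,0,0]]]' >/dev/null
python3 plan.py 452 -160 2 -5
python3 - <<'E'
from h import *
p=optics.get_image("scene"); a=p["img"][160:230,310:405];b=p["img"][195:295,180:300]; save(np.hstack([cv2.resize(a,(400,400),interpolation=cv2.INTER_CUBIC),cv2.resize(b,(400,400),interpolation=cv2.INTER_CUBIC)]),"a7.png")
print((proj(p,[.4456,.1542,.028])-[310,160])*[400/95,400/70])
c,s=np.cos(-.087),np.sin(-.087)
for u,v in((60,26),(60,-26),(-60,-26),(-60,26)):print((proj(p,[.452+(c*u-s*v)/1e3,-.16+(s*u+c*v)/1e3,.024])-[180,195])*[400/120,4]+[400,0])
E
```

```text
pos [ 449.4 -160.1  107.3] yaw -5.1 tilt [-0. -0. -1.] w 92.9 gf 0.0 f [0.4 1.3 0.2] t 15.6
turn -0.001 shift 0.0026 -0.0003 0.1053
[205.46908832 147.20151578]
[664.32920955 264.09593197]
[582.31796274 303.09754467]
[514.75919831 141.69869802]
[592.04547041 108.0987941 ]
```

View pics/a7.png

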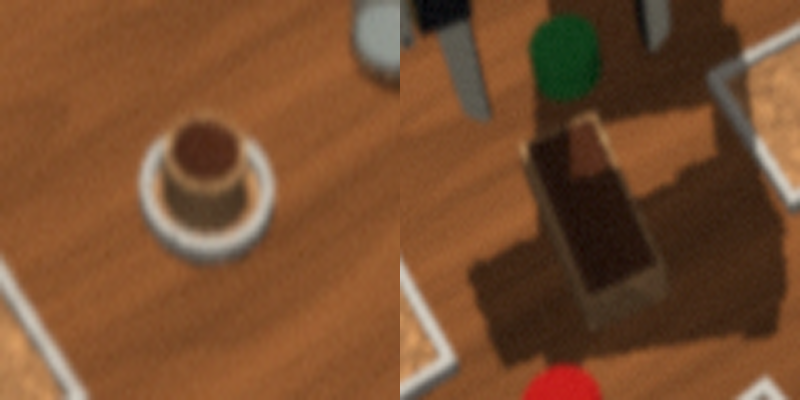

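The disc lies flat in its nest, with its top at (203,150) against a predicted (205,147). The bar is alone and its corners match prediction. I'll grip it.

```bash
H="python3 -m handwheel"
$H '[[[0.0026,0,0.025,0],[0,0,0.03,0],[0,0,0.025,0],[0,0,0.016,0],[0,0,0.006,0]]]' 100 >/dev/null
$H '[[[0,0,0.003,0],[0,0,0,0],[0,0,0,0],[0,0,0,0],[0,0,0,0]]]' 0
$H '[[[0,0,0,0],[0,0,0,0],[0,0,0,0]]]'
$H '[[[0,0,-0.01,0],[0,0,-0.025,0],[0,0,-0.03,0],[0,0,-0.02,0],[0,0,0,0]]]' >/dev/null
python3 plan.py 416.7 -310.5 7 3.8
```

```text
time_s: 16.48
tool_pos: [0.4526, -0.1606, 0.0032]
tcp_rot: [0.999, -0.044, 0.001, 0.0]
ft_force: [0.2, -0.2, 0.3]
width: 0.0644
grasp_force: 0.0
time_s: 16.73
tool_pos: [0.4523, -0.1606, 0.0027]
tcp_rot: [0.999, -0.044, 0.0, 0.0]
ft_force: [-0.7, 0.3, 4.4]
width: 0.0515
grasp_force: 30.0
pos [ 453.8 -161.1   92.4] yaw -5.0 tilt [ 0.006  0.002 -1.   ] w 51.9 gf 30.0 f [0.4 0.2 0.1] t 17.15
turn -0.154 shift -0.0469 0.1466 0.0854
```

```bash
H="python3 -m handwheel"
$H '[[[0,0,0,-0.077],[0,0,0,-0.077],[-0.009,0.025,0,0],[-0.009,0.03,0,0],[-0.009,0.03,0,0]]]' >/dev/null
$H '[[[-0.009,0.03,0,0],[-0.009,0.03,0,0],[0,0,0,0],[0,0,0,0],[0,0,0,0]]]' >/dev/null
python3 plan.py 416.7 -310.5 7 3.8
python3 - <<'E'
from h import *
p=optics.get_image("scene"); a=p["img"][150:330,100:340]; save(cv2.resize(a,(800,600),interpolation=cv2.INTER_CUBIC),"a8.png")
s=manip.state()["tool_pos"]
c,n=np.cos(.066),np.sin(.066)
for u,v in((60,26),(60,-26),(-60,-26),(-60,26)):print((proj(p,s+np.array([c*u-n*v,n*u+c*v,21.5])/1e3)-[100,150])*3.333)
E
```

```text
pos [ 416.7 -307.7   86.9] yaw 3.8 tilt [-0.    -0.001 -1.   ] w 51.4 gf 30.0 f [ 0.3  0.  -0.8] t 17.9833
turn -0.0 shift -0.0002 0.0028 0.0799
[252.82996169 334.41881416]
[160.81613713 380.01733803]
[ 76.78917551 245.05481334]
[164.15371771 205.84158509]
```

View pics/a8.png

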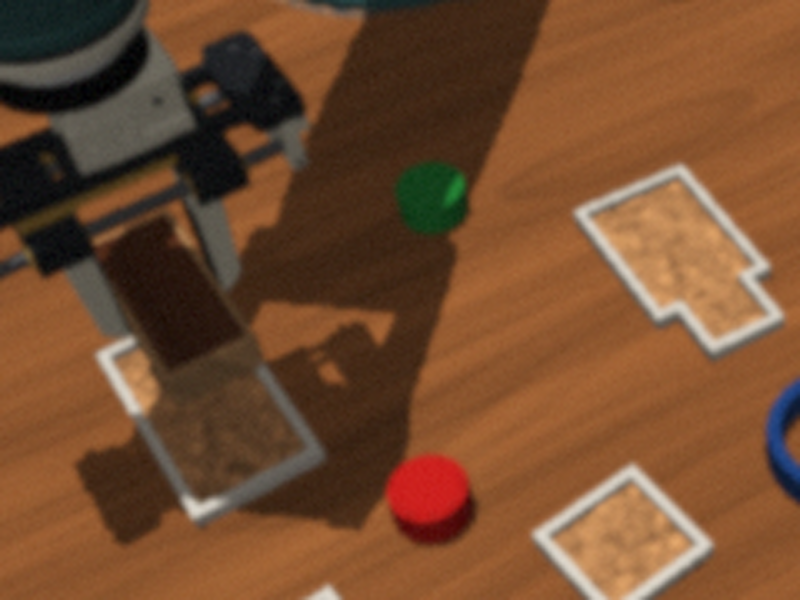

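The bar is level in the jaws, front corners at (258,338) and (170,372), close to prediction. Next I'll lower and release.

```bash
H="python3 -m handwheel"
$H '[[[0,0.003,0.02,0],[0,0,0.025,0],[0,0,0.02,0],[0,0,0.009,0],[0,0,0.003,0]]]' >/dev/null
$H '[[[0,0,0.002,0],[0,0,0.001,0],[0,0,0,0],[0,0,0,0],[0,0,0,0]]]'
$H '[[[0,0,0,0],[0,0,0,0],[0,0,0,0],[0,0,0,0],[0,0,0,0]]]' 75
$H '[[[0,0,-0.01,0],[0,0,-0.03,0],[0,0,-0.035,0],[0,0,-0.04,0],[0,0,-0.04,0]]]' 75 >/dev/null
python3 plan.py 612.4 309.8 130 15
```

```text
time_s: 18.87
tool_pos: [0.4174, -0.3114, 0.008]
tcp_rot: [0.999, 0.033, 0.0, 0.0]
ft_force: [-0.3, 0.5, -0.4]
width: 0.0516
grasp_force: 30.0
time_s: 19.28
tool_pos: [0.4171, -0.3112, 0.0073]
tcp_rot: [0.999, 0.033, 0.0, 0.0]
ft_force: [0.1, -0.6, -0.7]
width: 0.0699
grasp_force: 0.0
pos [ 416.7 -310.8  164.6] yaw 3.8 tilt [-0. -0. -1.] w 69.7 gf 0.0 f [ 0.2 -0.6 -0.4] t 19.7
turn -0.195 shift 0.3497 -0.5487 0.0346
```

```bash
H="python3 -m handwheel"
$H '[[[0,0,0,-0.098],[0,0,0,-0.097],[0.0194,-0.0305,0,0],[0.0194,-0.0305,0,0],[0.0194,-0.0305,0,0]]]' >/dev/null
$H '[[[0.0194,-0.0305,0,0],[0.0194,-0.0305,0,0],[0.0194,-0.0305,0,0],[0.0194,-0.0305,0,0],[0.0194,-0.0305,0,0]]]' >/dev/null
$H '[[[0.0194,-0.0305,0,0],[0.0194,-0.0305,0,0],[0.0194,-0.0305,0,0],[0.0194,-0.0305,0,0],[0.0194,-0.0305,0,0]]]' >/dev/null
$H '[[[0.0194,-0.0305,0,0],[0.0194,-0.0305,0,0],[0.0194,-0.0305,0,0],[0.0194,-0.0305,0,0],[0.0194,-0.0305,0,0]]]' >/dev/null
$H '[[[0,0,0,0],[0,0,0,0]]]' >/dev/null
python3 plan.py 612.4 309.8 26 15
python3 - <<'E'
from h import *
p=optics.get_image("scene"); a=p["img"][230:330,110:230];b=p["img"][160:250,410:530]; save(np.hstack([cv2.resize(a,(400,400),interpolation=cv2.INTER_CUBIC),cv2.resize(b,(400,400),interpolation=cv2.INTER_CUBIC)]),"a9.png")
def co(x,y,z,yaw,L,o,sc,off):
  c,n=np.cos(np.radians(yaw)),np.sin(np.radians(yaw))
  print([((proj(p,np.array([x+c*u-n*v,y+n*u+c*v,z])/1e3)-o)*sc+off).round() .tolist() for u,v in L])
co(416.7,-310.5,28,3.8,((60,26),(60,-26),(-60,-26),(-60,26)),[110,230],[400/120,4],[0,0])
co(612.4,309.8,48,15,((22,22),(22,-22),(-22,-22),(-22,22)),[410,160],[400/120,400/90],[400,0])
co(614,311,24,13.4,((70,13),(70,-13),(-54,-28),(-54,28)),[410,160],[400/120,400/90],[400,0])
E
```

```text
pos [612.2 311.  162.2] yaw 15.1 tilt [-0.001  0.    -1.   ] w 69.7 gf 0.0 f [ 0.7 -0.2  0.6] t 21.5333
turn 0.002 shift -0.0001 0.0012 0.1362
[[248.0, 190.0], [163.0, 244.0], [82.0, 85.0], [163.0, 38.0]]
[[620.0, 160.0], [585.0, 207.0], [526.0, 164.0], [562.0, 119.0]]
[[671.0, 254.0], [650.0, 283.0], [476.0, 174.0], [523.0, 119.0]]
```

View pics/a9.png

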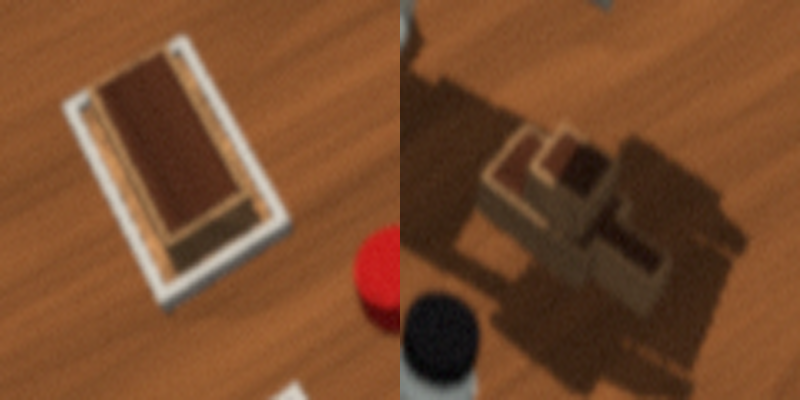

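The bar lies flat in its nest, corners matching. The square's top corners are at (613,160), (587,207), (532,165) and (565,122), which agree with the estimate. I'll grip it.

```bash
H="python3 -m handwheel"
$H '[[[0,0.001,0.03,0],[0,0,0.035,0],[0,0,0.03,0],[0,0,0.02,0],[0,0,0.012,0]]]' 75 >/dev/null
$H '[[[0,0,0.006,0],[0,0,0.003,0],[0,0,0,0],[0,0,0,0],[0,0,0,0]]]'
$H '[[[0,0,0,0],[0,0,0,0],[0,0,0,0],[0,0,0,0],[0,0,0,0]]]' 0
$H '[[[0,0,0,0],[0,0,-0.01,0],[0,0,-0.03,0],[0,0,-0.03,0],[0,0,-0.03,0]]]' >/dev/null
python3 plan.py 635 -148.7 7 8.3
```

```text
time_s: 22.42
tool_pos: [0.6132, 0.3088, 0.0278]
tcp_rot: [0.991, 0.13, 0.001, -0.0]
ft_force: [0.4, 0.0, -0.4]
width: 0.0695
grasp_force: 0.0
time_s: 22.83
tool_pos: [0.6126, 0.3086, 0.0264]
tcp_rot: [0.991, 0.131, 0.0, -0.0]
ft_force: [-0.8, 0.9, 0.8]
width: 0.0438
grasp_force: 30.0
pos [612.3 308.5 128. ] yaw 15.0 tilt [-0.  0. -1.] w 43.4 gf 30.0 f [ 0.7  0.4 -0.2] t 23.25
turn 0.117 shift -0.0435 0.4557 0.121
```

```bash
H="python3 -m handwheel"
$H '[[[0,0,0,0.117],[-0.003,0.03,0,0],[-0.003,0.03,0,0],[-0.003,0.03,0,0],[-0.003,0.03,0,0]]]' >/dev/null
$H '[[[-0.003,0.03,0,0],[-0.003,0.03,0,0],[-0.003,0.03,0,0],[-0.003,0.03,0,0],[-0.003,0.03,0,0]]]' >/dev/null
$H '[[[-0.003,0.03,0,0],[-0.003,0.03,0,0],[-0.003,0.03,0,0],[-0.003,0.03,0,0],[-0.002,0.03,0,0]]]' >/dev/null
$H '[[[0,0.005,0,0],[0,0,0,0],[0,0,0,0]]]' >/dev/null
python3 plan.py 635 -148.7 7 8.3
```

```text
pos [ 633.3 -117.6  126.6] yaw 8.3 tilt [ 0. -0. -1.] w 43.8 gf 30.0 f [-0.3  1.3 -0.9] t 24.75
turn -0.001 shift -0.0028 0.031 0.1196
```

```bash
H="python3 -m handwheel"
$H '[[[-0.002,0.016,0,0],[-0.001,0.015,0,0],[0,0,0.015,0],[0,0,0.03,0],[0,0,0.03,0]]]' >/dev/null
$H '[[[0,0,0.02,0],[0,0,0.01,0],[0,0,0,0],[0,0,0,0],[0,0,0,0]]]' >/dev/null
python3 plan.py 635 -148.7 7 8.3
```

```text
pos [ 635.6 -149.1   22.8] yaw 8.3 tilt [ 0.002  0.001 -1.   ] w 43.7 gf 30.0 f [ 0.7 -0.1  0.7] t 25.5833
turn 0.0 shift -0.0006 -0.0005 0.0158
```

```bash
H="python3 -m handwheel"
$H '[[[0,0,0.008,0],[0,0,0.005,0],[0,0,0.002,0],[0,0,0,0],[0,0,0,0]]]'
$H '[[[0,0,0,0],[0,0,0,0],[0,0,0,0],[0,0,0,0],[0,0,0,0]]]' 65
$H '[[[0,0,-0.01,0],[0,0,-0.03,0],[0,0,-0.035,0],[0,0,-0.035,0],[0,0,0,0]]]' 100 >/dev/null
python3 plan.py 614 311 120 13.4
```

```text
time_s: 26.0
tool_pos: [0.6349, -0.149, 0.0063]
tcp_rot: [0.997, 0.072, 0.0, 0.0]
ft_force: [0.5, -0.1, 2.0]
width: 0.0437
grasp_force: 30.0
time_s: 26.42
tool_pos: [0.6348, -0.149, 0.0062]
tcp_rot: [0.997, 0.072, -0.0, 0.0]
ft_force: [0.6, 0.3, 0.6]
width: 0.0605
grasp_force: 0.0
pos [ 637.3 -149.7  125.1] yaw 8.3 tilt [ 0.009  0.004 -1.   ] w 89.2 gf 0.0 f [ 1.1 -0.8  1.2] t 26.8333
turn -0.089 shift 0.0841 -0.4535 0.0051
```

```bash
H="python3 -m handwheel"
$H '[[[0,0,0,-0.089],[0.005,-0.027,0,0],[0.005,-0.027,0,0],[0.005,-0.027,0,0],[0.005,-0.027,0,0]]]' >/dev/null
$H '[[[0.005,-0.027,0,0],[0.005,-0.027,0,0],[0.005,-0.027,0,0],[0.005,-0.027,0,0],[0.005,-0.027,0,0]]]' >/dev/null
$H '[[[0.005,-0.027,0,0],[0.005,-0.027,0,0],[0.005,-0.027,0,0],[0.005,-0.027,0,0],[0.005,-0.027,0,0]]]' >/dev/null
$H '[[[0.005,-0.027,0,0],[0.005,-0.027,0,0],[0.004,-0.02,0,0],[0,0,0,0],[0,0,0,0]]]' >/dev/null
python3 - <<'E'
from h import *
p=optics.get_image("scene"); a=p["img"][280:345,235:325];b=p["img"][160:250,410:530]; save(np.hstack([cv2.resize(a,(400,400),interpolation=cv2.INTER_CUBIC),cv2.resize(b,(400,400),interpolation=cv2.INTER_CUBIC)]),"b1.png")
def co(x,y,z,yaw,L,o,sc,off):
  c,n=np.cos(np.radians(yaw)),np.sin(np.radians(yaw))
  print([((proj(p,np.array([x+c*u-n*v,y+n*u+c*v,z])/1e3)-o)*sc+off).round() .tolist() for u,v in L])
co(635,-148.7,28,8.3,((22,22),(22,-22),(-22,-22),(-22,22)),[235,280],[400/90,400/65],[0,0])
co(614,311,24,13.4,((70,13),(70,-13),(30,-28),(-54,-28),(-54,28),(30,28)),[410,160],[400/120,400/90],[400,0])
E
python3 plan.py 614 311 2.5 13.4
```

```text
[[299.0, 164.0], [214.0, 248.0], [149.0, 151.0], [232.0, 71.0]]
[[671.0, 254.0], [650.0, 283.0], [584.0, 257.0], [476.0, 174.0], [523.0, 119.0], [630.0, 199.0]]
pos [611.8 310.1 116.5] yaw 13.4 tilt [ 0.  0. -1.] w 93.1 gf 0.0 f [-0.2 -0.6  1. ] t 28.55
turn 0.001 shift 0.0024 -0.0004 0.114
```

View pics/b1.png

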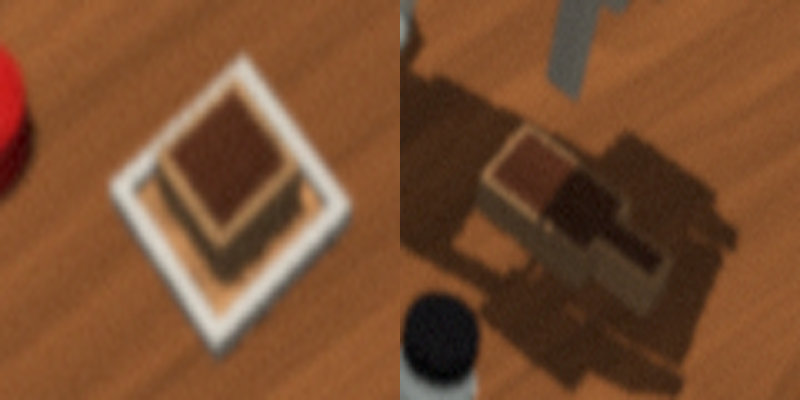

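The square is seated, corners (300,162), (220,245), (158,152) and (232,80) against prediction. The paddle's blade corners (482,175) and (525,127) and handle tip (665,260) fit too. I'll grip it.

```bash
H="python3 -m handwheel"
$H '[[[0.002,0,0.025,0],[0,0,0.03,0],[0,0,0.03,0],[0,0,0.017,0],[0,0,0.008,0]]]' 100 >/dev/null
$H '[[[0,0,0.004,0],[0,0,0,0],[0,0,0,0],[0,0,0,0],[0,0,0,0]]]' 
$H '[[[0,0,0,0],[0,0,0,0],[0,0,0,0],[0,0,0,0],[0,0,0,0]]]' 0 >/dev/null
$H '[[[0,0,0,0],[0,0,0,0],[0,0,0,0],[0,0,0,0],[0,0,0,0]]]'
$H '[[[0,0,-0.01,0],[0,0,-0.03,0],[0,0,-0.03,0],[0,0,-0.03,0],[0,0,-0.02,0]]]' >/dev/null
python3 plan.py 464.7 -8.5 120 -0.5
```

```text
time_s: 29.38
tool_pos: [0.6143, 0.3108, 0.0036]
tcp_rot: [0.993, 0.117, 0.001, -0.0]
ft_force: [-0.6, -0.6, 0.5]
width: 0.0932
grasp_force: 0.0
time_s: 30.22
tool_pos: [0.6137, 0.3106, 0.0022]
tcp_rot: [0.993, 0.117, -0.0, 0.0]
ft_force: [-0.2, 0.2, 0.2]
width: 0.0557
grasp_force: 30.0
pos [614.3 310.9 126.4] yaw 13.4 tilt [ 0.003 -0.001 -1.   ] w 55.9 gf 30.0 f [-0.3  0.5 -0.4] t 30.6333
turn 0.243 shift -0.1468 0.3207 0.0064
```

```bash
H="python3 -m handwheel"
$H '[[[0,0,0,0.081],[0,0,0,0.081],[0,0,0,0.081],[-0.0122,0.0267,0,0],[-0.0122,0.0267,0,0]]]' >/dev/null
$H '[[[-0.0122,0.0267,0,0],[-0.0122,0.0267,0,0],[-0.0122,0.0267,0,0],[-0.0122,0.0267,0,0],[-0.0122,0.0267,0,0]]]' >/dev/null
$H '[[[-0.0122,0.0267,0,0],[-0.0122,0.0267,0,0],[-0.0122,0.0267,0,0],[-0.0122,0.0267,0,0],[-0.0122,0.0267,0,0]]]' >/dev/null
$H '[[[0,0,0,0],[0,0,0,0],[0,0,0,0]]]' >/dev/null
python3 plan.py 464.7 -8.5 7 -0.5
```

```text
pos [464.6  -8.2 122.8] yaw -0.6 tilt [ 0.001 -0.    -1.   ] w 55.2 gf 30.0 f [ 0.7  0.2 -1.6] t 32.1333
turn -0.001 shift 0.0001 0.0003 0.1158
```

```bash
H="python3 -m handwheel"
$H '[[[0,0,0.02,0],[0,0,0.03,0],[0,0,0.03,0],[0,0,0.02,0],[0,0,0.009,0]]]' >/dev/null
$H '[[[0,0,0.004,0],[0,0,0.002,0],[0,0,0.001,0],[0,0,0,0],[0,0,0,0]]]'
$H '[[[0,0,0,0],[0,0,0,0],[0,0,0,0],[0,0,0,0],[0,0,0,0]]]' 78
$H '[[[0,0,-0.01,0],[0,0,-0.03,0],[0,0,-0.035,0],[0,0,-0.04,0],[0,0,-0.03,0]]]' 78
$H '[[[0,-0.03,0,0],[0,-0.03,0,0],[0,-0.03,0,0],[0,-0.03,0,0],[0,-0.03,0,0]]]'  >/dev/null
$H '[[[0,-0.03,0,0],[0,-0.03,0,0],[0,-0.03,0,0],[0,0,0,0],[0,0,0,0]]]' 
python3 - <<'E'
from h import *
p=optics.get_image("scene"); a=p["img"][160:400,110:430]; save(cv2.resize(a,(800,600),interpolation=cv2.INTER_CUBIC),"c1.png")
c,n=1,-.009
print([((proj(p,np.array([464.7+c*u-n*v,-8.5+n*u+c*v,28])/1e3)-[110,160])*2.5).round() .tolist() for u,v in ((70,13),(70,-13),(30,-28),(-54,-28),(-54,28),(30,28))])
E
```

```text
time_s: 32.97
tool_pos: [0.465, -0.0084, 0.0073]
tcp_rot: [1.0, -0.005, 0.001, 0.0]
ft_force: [-0.3, -0.0, -1.7]
width: 0.0556
grasp_force: 30.0
time_s: 33.38
tool_pos: [0.4645, -0.0084, 0.0064]
tcp_rot: [1.0, -0.005, 0.0, 0.0]
ft_force: [0.3, 0.1, 0.1]
width: 0.0722
grasp_force: 0.0
time_s: 33.8
tool_pos: [0.4645, -0.0084, 0.1552]
tcp_rot: [1.0, -0.005, 0.001, 0.0]
ft_force: [-0.0, -0.5, 0.8]
width: 0.0726
grasp_force: 0.0
time_s: 34.63
tool_pos: [0.4664, 0.2326, 0.1517]
tcp_rot: [1.0, -0.003, -0.0, 0.0]
ft_force: [-0.8, -0.2, 0.7]
width: 0.0727
grasp_force: 0.0
[[538.0, 193.0], [511.0, 205.0], [471.0, 182.0], [422.0, 121.0], [477.0, 97.0], [528.0, 156.0]]
```

View pics/c1.png

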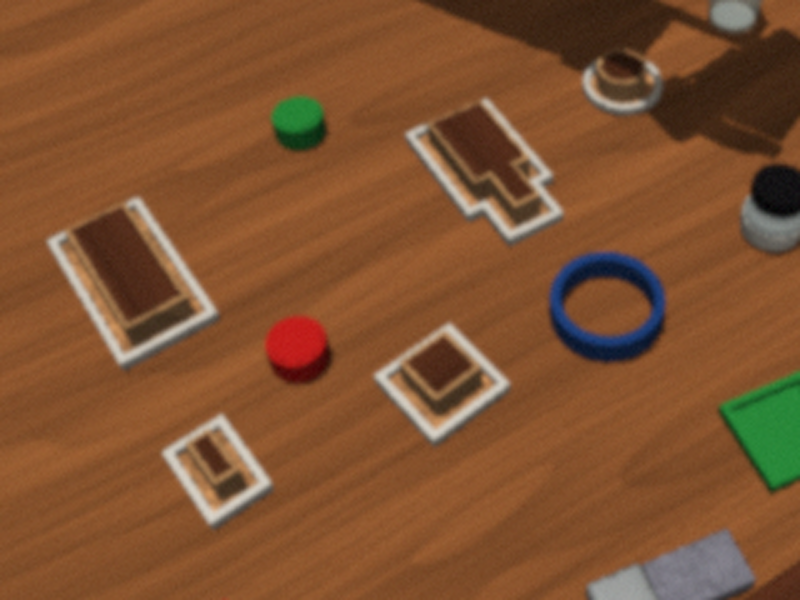

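All five blanks sit inside their rims, flat and level: the bar at (130,265), pull at (212,455), square at (440,365), paddle at (485,150) and disc at (622,70). The arm is clear of everything, so I'll hand in.

```bash
python3 -c "
from bench import manip; print(manip.close_job())"
```

```text
the job is handed in; nothing more can be done
None
```

All five blanks are in their matching nests, flat and loose in the last picture with the gripper clear, and the job is handed in at about 35 s; the hand-in call returned no verdict.

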